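Set the pull-and-turn dial of an instrument bath

TASK

The instrument bath's program dial is locked in its rest position. Pull the knob straight out (up) to unlock it, turn it to the green dot, then go on slowly past the dot under light downward pressure until you feel the catch; there push the knob fully back in so that it locks, and let go. Never press hard where it does not drop in, never wrench it round once it has caught, and leave the dish, the spatula rest and the bite block alone.

Things in the scene. Friction and masses are not known exactly. Their poses are not given: they have to be found in the camera images.
- unit: Instrument bath fixed to the counter: white housing 200 x 340 x 90 mm (x, y, z), origin at the centre of its underside. Its flat top is 90 mm above the counter. A steel tank lid with a low handle (up to 25 mm above the top) covers the +y half of the top; the dial is on the -y half, its axis 85 mm from the origin towards the unit's -y.
- dial: Round grey dial plate, 136 mm across, 3 mm thick, fixed on the unit's top (turned up to 0.3 rad on it); origin on the dial axis at the plate's underside, z up, x axis towards the knob's rest position. A black collar (88 mm across, its top 11.5 mm above the origin) hides the lock: a key under the knob (8 mm wide, 33 mm from the axis), an 11 mm rest slot and two 10 mm catch slots (0.03 rad of play either way).
- knob_grip (a point): Point on the knob's axis at the height to grip: on the middle of the upright black bar of the knob (bar 60 mm long towards the pointer, 16 mm thick, 34 mm tall), 10 mm below the bar's top and 24 mm above the round skirt (84 mm across) beneath it. With the knob in it is 42 mm above the dial's origin. It moves up as the knob is pulled.
- pointer_tip (a point): End of the knob's white pointer line, 52 mm from the dial axis (the white tab itself ends at 48 mm), along the direction of the bar.
- stem (a joint): How far the knob is pulled out, straight up: 0 m fully in, 0.014 m at its stop. It stays where it is left (about 3 N of friction). The key is clear of every slot above 0.009 m and meets the catch plates at 0.009 m on the way in.
- knob (a joint): Turn of the knob about the dial's vertical axis in rad: 0 = rest slot, positive anticlockwise seen from above; limits +-1.7. Locked when in; turns with light friction (0.03 N m) when pulled out. Two catch slots, one on each side, lie 0.95 to 1.42 rad from rest, each 0.05 to 0.5 rad past (farther from rest than) the middle of its dot; they cannot be seen, only felt.
- catch_a (a joint): How far the sprung catch plate on the positive (anticlockwise) side is pressed down, m: 0 free, stop at 0.005. It takes about 3 N to start and 3 N more per mm; it reaches at least 0.7 rad either way of its slot. When the key meets the slot the plate springs up round it: the upward push on the knob is gone and the knob no longer turns freely.
- catch_b (a joint): The same for the catch plate on the negative (clockwise) side.
- twist_a (a joint): How far the positive-side catch plate is wrenched round the dial axis by a key already caught in its slot, rad: 0 free, about 10 N m per rad, stops at +-0.12.
- twist_b (a joint): The same for the negative-side catch plate.
- green_dot: Green disc, 14 mm across, on the dial plate 50 to 58 mm from the dial axis, on one side or the other of rest (0.45 to 1.4 rad from it); origin at its centre. Marks the wanted setting: its catch is the one just past this dot.
- orange_dot: Orange disc of the same size on the other side: not wanted.
- kidney_dish: Loose steel kidney dish, about 150 x 80 x 34 mm, origin under its middle. Bystander.
- spatula_rest: Loose white ceramic spatula rest, 100 x 50 x 18 mm, origin under its middle. Bystander.
- bite_block: Loose yellow plastic bite block, 36 x 22 x 22 mm, origin under its middle. Bystander.

How it is judged (in metres and radians):
On the way, in this order (a step that is already met when the one before it is completed fails the run):
1. the knob is pulled out at least 9.5 mm, clear of its rest slot (value of joint stem above 0.0095 m), for 0.1 s.
2. the knob, still out, is turned to the green dot (pointer tip within 14 mm of its centre) (value of joint stem above 0.0045 m and horizontal distance between pointer_tip and green_dot below 0.014 m), for 0.1 s.
At the end, for the whole second after the job is handed in: The knob is pushed fully in (within 1.5 mm), so its key is locked in the catch just past the green dot (pointer tip within 32 mm of the dot's centre, seen from above, and the knob more than 0.9 rad from rest), at rest and released (value of joint stem below 0.0015 m and horizontal distance between pointer_tip and green_dot below 0.032 m and (value of joint knob above 0.9 rad or value of joint knob below -0.9 rad) and velocity of joint knob between -0.05 and 0.05 rad/s); the robot touches nothing.
It fails at once if the key is pressed down hard on a catch plate (either plate pushed down more than 4 mm, about 15 N) (value of joint any of catch_a, catch_b above 0.004 m).
It fails at once if the knob is wrenched round after its key has caught (either plate twisted more than 0.05 rad, about 0.5 N m) (value of joint any of twist_a, twist_b above 0.05 rad or value of joint any of twist_a, twist_b below -0.05 rad).
It fails at once if the kidney dish, spatula rest or bite block is shifted by more than 15 mm (distance of any of kidney_dish, spatula_rest, bite_block from where it was at the start of the episode above 0.015 m).
It also fails if it takes over 51 s, if anything falls off the work surface, if the arm or the gripper's body presses on something with over 40 N, if the wrist force passes 120 N, or if a joint passes its speed limit or range.

ROBOT

A 6-joint arm with a two-finger parallel gripper is mounted at the origin on the work surface. World frame = base frame: x ahead of the robot, y to its left, z up, the work surface at z = 0. Lengths are in mm, angles in rad, forces in N, time in s.
With the tool pointing down it reaches from about 400 to 925 mm from the base axis. Payload 12.5 kg.
Tool frame: the origin (TCP) lies at the very end of the fingers, on their centre line; the grasp point (between the pads) lies 19 mm behind it (env.tcp_to_grasp is the distance from the TCP to the grasp point, in mm); z points along the fingers, x is the direction in which the jaws open and shut, and the axes are right-handed (so a half turn about z gives the same grasp; the last joint's range is limited). The gripper opens to 95 mm and grips with 3 to 60 N. Pads are 20 mm wide; open, the fingers measure 119 mm over their backs; the gripper's body (75 mm by 180 mm) begins 59 mm behind the grasp point.
Start: joints at [1.026, 0.491, 1.559, -0, 1.092, -0.106], TCP at [265.52, 565.814, 214.661] pointing down, gripper open.
Joint ranges: [-3.1, 3.1], [-0.84, 2.19], [0.05, 2.79], [-1.13, 4.28], [0.06, 2.93], [-2.69, 2.69]. Speed limits (rad/s): [2.22, 2.22, 2.79, 3.14, 3.14, 3.14].

INTERFACE

Orientations are given as [roll, pitch, yaw] about the fixed x, y, z axes, in that order (R = Rz(yaw) Ry(pitch) Rx(roll)).
In Python, from cell import env, vision, job gives the robot as it stands.
- The arm moves only by the shell command python3 -m pendant 'ROWS' [OPENING]. ROWS is JSON, a list of rows, each a list of 4 numbers: the shift along the tool's x, y, z in mm, then the turn about the tool's z in degrees. In form: [[tx, ty, tz, turn], ...]. A call has 1 to 8 rows; each row is the pose to reach, as a shift and turn from the pose measured when the call began, along the tool's axes at that moment; what a row does not reach only later rows make up. A row lasts 1/8 s, in which the tool goes at most 62.5 mm and 10.7 degrees, less where a joint would pass 70% of its speed; a pose out of reach is approached as far as the arm can. A call with a gripper value outside its range is refused whole. OPENING is the closure, from 0 (fully open) to 1 (shut), set as the call begins (- or left out, the last holds). The fingers move at their own pace and stop on an object; the grip force is fixed at half the most. Time passes only in rows, so rows that repeat a pose let the fingers close. It gives the time, the measured TCP pose, the force and the opening at its end, in the units of the state.
- env.state(): the state, without advancing time (a new reading comes with each control period).
- vision.read_camera(name): name is "scene" or "side" or "wrist"; returns a dict with "pixels" (420x560x3 uint8, red, green, blue), "intrinsics" (3x3 intrinsics, pixels), "k1" (the pictures are not rectified: a ray, as slopes to the right and down, at radius r is drawn at 1 + k1 r^2 times it, then the intrinsics apply), "R" (3x3) and "t" (3): a world point X has camera coordinates R X + t; the wrist camera has in their place "tool_from_camera" (4x4, takes a point from camera to tool coordinates, whose origin is the TCP and whose axes are the tool frame's). Camera axes: x right, y down, z forward; pixel columns grow to the right and rows downward; lengths in mm; the calibration is good to about 2 mm. A picture is of the moment at which its call begins: read the wrist's pose just before it. There is no depth.
- job.job_done(): hands the job in, once; it reports no verdict.
Trained networks look in a picture, given as the dict that the camera call returned (one of the last four; its "shot" number tells which), for a name from the list of things; names that differ only in an ending like _2 or _b are one class to them, and where a whole thing is asked for, a point or a joint stands for the part that bears it (a point fixed in the world has none). Each returns a list of dicts, best first, with "confidence" (0 to 1); they miss things now and then, are a little off and sometimes report something else, mostly with a low value. They report only what shows in the picture. A call takes as long as a camera call.
- vision.find_in(picture, query): "at" ([x, y, z] in mm, in the coordinates of the camera as it stood for that picture, good to about 4 mm: the middle of the surface that is visible of it).
- vision.regions_of(picture, query): "pixels" (420x560 bool, what is visible of it).
The state is a dict: "t": time; "joints": joint angles; "qvel": joint speeds; "tau": joint torques, N m; "eef_pos": TCP position; "tcp_rot": TCP orientation; "ft_force": force on the tool from outside, world axes, zero at the start; "moment": the same for the moment, N m; "opening": opening from 0.0 (shut) to 1.0 (fully open).
Only numpy, scipy, OpenCV 4.12 (cv2) and the standard library are available. Lean on these libraries where they do the work, as an engineer would, in place of code of your own. Each camera call takes 0.05 s, during which the arm holds its last target.

## Working session

There is one attempt and no reset: what is moved stays moved. The work goes in short steps, Python scripts to look and compute and a shell command to move; the robot and the scene stay as the last step left them, time stands still between calls to the robot, and variables do not carry over. Pictures are saved under pics/ and viewed, and the job is handed in when it is done.

```bash
mkdir -p pics; ls
python3 - <<'E'
from cell import env, vision, job
import cv2
s=env.state(); print({k:(v if not hasattr(v,'tolist') else v.tolist()) for k,v in s.items()}, env.tcp_to_grasp)
for n in ["scene","side"]:
    p=vision.read_camera(n); cv2.imwrite(f"pics/{n}0.png",cv2.cvtColor(p["pixels"],cv2.COLOR_RGB2BGR))
    print(n,p["intrinsics"],p["k1"],p["R"],p["t"])
    for q in ["dial","unit","knob_grip","pointer_tip","green_dot","orange_dot","kidney_dish","bite_block","spatula_rest"]:
        for r in vision.find_in(p,q)[:2]:
            import numpy as np
            print(q,np.round(np.array(p["R"]).T@(np.array(r["at"])-np.array(p["t"])),1),round(r["confidence"],2))
E
```

```text
pics
{'t': 0.0, 'joints': [1.0264087706519394, 0.4915875247443673, 1.5594424507575269, 2.3353692072731495e-05, 1.0917145939252975, -0.10561078840750418], 'qvel': [0.001047877654933915, -0.002910265659650316, -0.0004232273901911094, -0.0010225148859037388, 0.0014414350841630856, -0.0006977845281517978], 'tau': [-0.00015955758954078192, -61.26301288604736, -25.81948757171631, 0.06925867404788733, 0.048047995660454035, -4.530150590653648e-05], 'eef_pos': [265.3738904344411, 565.5947904513432, 214.0467899472849], 'tcp_rot': [-3.14145062810881, 0.0011433145305290715, 1.1320088630903238], 'ft_force': [-0.18185721221234102, -0.39127773276675587, 0.618255663910864], 'moment': [0.04217667359310344, 0.03448455659518284, -0.043303195944369516], 'opening': 1.0010401175195283} 18.8
scene [[452.0723755    0.         277.81680976]
 [  0.         452.0723755  209.86383522]
 [  0.           0.           1.        ]] -0.090185430027309 [[-4.25574624e-01  9.04923332e-01  5.56518482e-05]
 [ 6.77205915e-01  3.18522637e-01 -6.63276321e-01]
 [-6.00231945e-01 -2.82235883e-01 -7.48374584e-01]] [ 302.22300489
[... 235 characters left out ...]
_dish [ 588.8 -225.3    8.4] 0.87
bite_block [657.9 157.4   9.3] 0.85
spatula_rest [689.4 -54.4   8.3] 0.86
side [[476.64463636   0.         292.78597661]
 [  0.         476.64463636 210.8655901 ]
 [  0.           0.           1.        ]] 0.05270905820612941 [[ 0.91376645 -0.40620243  0.00551932]
 [-0.30405992 -0.69287706 -0.65381109]
 [ 0.26940386  0.59575243 -0.75663769]] [-585.72727356  259.65847912  720.2030666 ]
dial [516.4 -32.5  91.3] 0.55
unit [488.6  44.1  94. ] 0.87
unit [ 582.9 -226.     2.1] 0.46
knob_grip [515.1 -29.5 106.5] 0.64
pointer_tip [516.5 -29.9 110.4] 0.94
kidney_dish [ 581.1 -223.2    5.5] 0.82
bite_block [651.1 145.1  20. ] 0.62
spatula_rest [685.8 -64.2  11.3] 0.67
```

View pics/scene0.png

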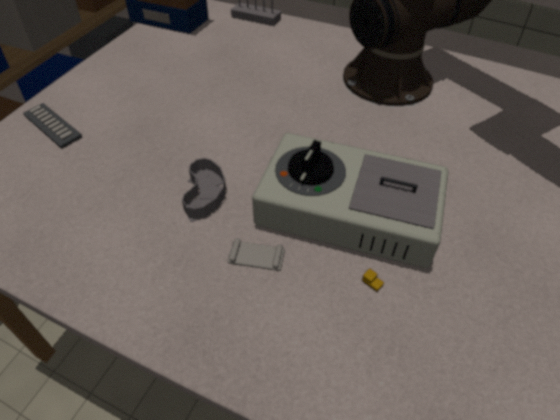

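View pics/side0.png

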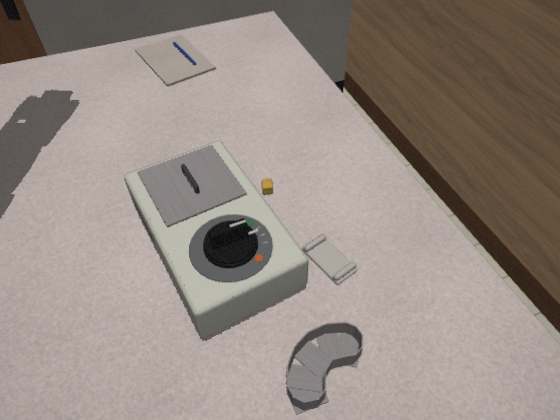

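The scene picture shows the dial at about (311,168), the green dot at (318,190) and the orange dot at (283,173). In the side picture green is at (249,222) and orange at (259,258). I'll refine the geometry with both cameras.

```bash
cat > h.py <<'E'
import numpy as np, cv2
from scipy.optimize import least_squares
from scipy.spatial.transform import Rotation as Ro
from cell import env, vision, job
def cam(p,s=None):
    if "R" in p: return np.array(p["R"]),np.array(p["t"])
    T=np.eye(4); T[:3,:3]=Ro.from_euler('xyz',s["tcp_rot"]).as_matrix(); T[:3,3]=s["eef_pos"]
    W=T@np.array(p["tool_from_camera"]); R=W[:3,:3].T
    return R,-R@W[:3,3]
def proj(X,p,RT):
    c=np.atleast_2d(X)@RT[0].T+RT[1]; u=c[:,:2]/c[:,2:]; r2=(u**2).sum(1,keepdims=True)
    u=u*(1+p["k1"]*r2); K=np.array(p["intrinsics"]); return u*[K[0,0],K[1,1]]+K[:2,2]
def ray_at_z(uv,p,RT,z):
    K=np.array(p["intrinsics"]); d=(np.array(uv,float)-K[:2,2])/[K[0,0],K[1,1]]; u=d.copy()
    for _ in range(30): u=d/(1+p["k1"]*(u**2).sum())
    D=RT[0].T@np.r_[u,1]; C=-RT[0].T@RT[1]; return C+D*(z-C[2])/D[2]
def save(p,name,box=None,f=1):
    im=cv2.cvtColor(p["pixels"],cv2.COLOR_RGB2BGR)
    if box: im=im[box[1]:box[3],box[0]:box[2]]
    cv2.imwrite(f"pics/{name}.png",cv2.resize(im,None,fx=f,fy=f,interpolation=cv2.INTER_CUBIC))
def st():
    s=env.state(); print({k:np.round(np.array(s[k]),3).tolist() for k in ["t","joints","eef_pos","tcp_rot","ft_force","moment","opening"]}); return s
E
python3 - <<'E'
from h import *
p=vision.read_camera("scene"); save(p,"sc1",(250,130,370,220),6); RT=cam(p)
for uv in [(318,190),(283,173)]: print(ray_at_z(uv,p,RT,93))
p=vision.read_camera("side"); save(p,"si1",(170,190,300,290),6); RT=cam(p)
for uv in [(249,222),(259,258)]: print(ray_at_z(uv,p,RT,93))
p=vision.read_camera("wrist"); print(np.array(p["tool_from_camera"]).round(3),p["intrinsics"],p["k1"])
E
```

```text
[565.8095274   12.72831775  93.        ]
[552.50747253 -63.3750651   93.        ]
[564.48436272  12.0166717   93.        ]
[552.97480873 -64.13693619  93.        ]
[[   1.       0.       0.       0.936]
 [  -0.       0.961    0.278  -78.857]
 [  -0.      -0.278    0.961 -169.73 ]
 [   0.       0.       0.       1.   ]] [[324.80386178   0.         280.81901033]
 [  0.         324.80386178 212.05513934]
 [  0.           0.           1.        ]] -0.06464656343659482
```

```bash
python3 -m pendant 2>&1 | head -20
```

```text
invalid input
```

View pics/sc1.png

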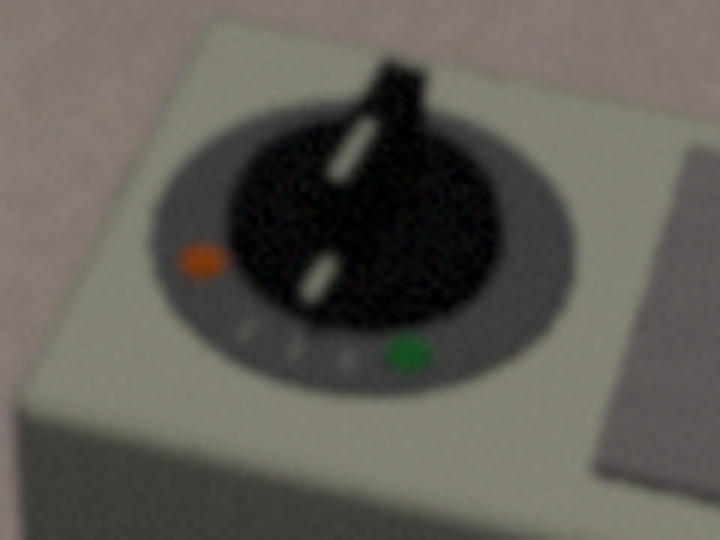

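View pics/si1.png

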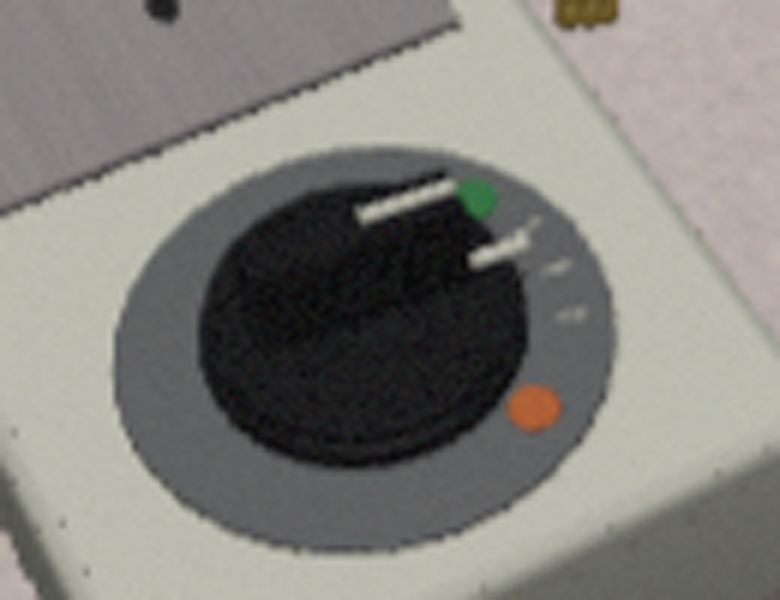

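The crops show the plate ellipse, the white line on the bar, the white tab on the skirt, and both dots clearly. I'll fit the plate circle and the knob direction.

Run:
```python
from h import *
S={}
for n,off,pts,line,tab in [("side",(170,190),[(113,370),(616,340),(380,148),(340,553),(200,210),(545,225),(180,480),(530,480)],[(360,214),(455,182)],[(472,262),(528,238)]),
   ("scene",(250,130),[(152,240),(576,265),(370,398),(210,340),(520,350),(200,165),(530,170)],[(375,122),(335,180)],[(328,255),(308,303)])]:
    p=vision.read_camera(n);RT=cam(p)
    g=lambda q,z: np.array([ray_at_z(np.array(a)/6+off,p,RT,z) for a in q])
    P=g(pts,93)[:,:2]
    f=least_squares(lambda c:np.hypot(*(P-c[:2]).T)-c[2],[520,-25,68])
    print(n,f.x,f.fun.round(1))
    for q,z in [(line,142),(tab,108)]:
        a=g(q,z); d=a[1]-a[0]; print(z,a.round(1).tolist(),np.arctan2(d[1],d[0]))
```

```text
side [518.94371867 -24.15278403  65.99821149] [ 0.7  2.5  1.8  1.8  0.7 -4.1 -3.  -0.3]
142 [[523.6, -22.2, 142.0], [549.8, -21.9, 142.0]] 0.009106199494683198
108 [[551.9, -22.7, 108.0], [568.8, -21.1, 108.0]] 0.09750330454942104
scene [524.79666639 -18.11309069  65.44443829] [ 1.8  0.8  0.6 -0.7 -1.3 -1.4  0.2]
142 [[522.4, -18.8, 142.0], [551.6, -19.6, 142.0]] -0.02919986330781545
108 [[548.6, -21.5, 108.0], [570.4, -18.9, 108.0]] 0.1220315774192915
```

Axis is about (521,-21) and the bar points about +x (yaw ~0.03). The green dot is roughly +0.62 rad (anticlockwise), radius ~55. I'll hover over the dial with the jaws across the bar (yaw ≈ -1.54, which leaves range on the last joint), turning +153° about tool z.

```bash
python3 -m pendant '[[-40,45,0,10],[-80,90,0,20],[-120,136,0,30],[-160,182,0,40],[-200,228,0,50],[-240,273,0,60],[-280,319,0,70],[-316,361,0,80]]' 0; python3 -c "
from h import *
s=st(); y=s['tcp_rot'][2]; d=np.array([521,-21])-s['eef_pos'][:2]; print(d@[np.cos(y),np.sin(y)], d@[np.sin(y),-np.cos(y)], np.degrees(y+1.54))"
```

```text
t: 2.25
eef_pos: [458.7, 124.4, 214.9]
tcp_rot: [-3.141, -0.001, -0.27]
ft_force: [0.1, 1.2, 0.1]
opening: 1.002
{'t': 2.25, 'joints': [0.126, 0.278, 1.913, 0.0, 0.949, 0.396], 'eef_pos': [458.74, 124.392, 214.949], 'tcp_rot': [-3.141, -0.001, -0.27], 'ft_force': [0.084, 1.176, 0.115], 'moment': [-0.08, 0.042, -0.055], 'opening': 1.002}
98.83512765084598 123.47768797460374 72.74220980693369
```

```bash
python3 -m pendant '[[14,17,0,10],[28,34,0,20],[42,52,5,30],[56,70,10,40],[70,88,12,50],[84,105,15,60],[99,123,15,70],[99,123,15,73]]'
python3 - <<'E'
from h import *
s=st(); p=vision.read_camera("wrist"); save(p,"w1",None,1.4); RT=cam(p,s)
R=RT[0]
for q in ["knob_grip","pointer_tip","green_dot","orange_dot","dial"]:
    for r in vision.find_in(p,q)[:2]: print(q,(R.T@(np.array(r["at"])-RT[1])).round(1),round(r["confidence"],2))
E
```

```text
t: 3.25
eef_pos: [521.9, -21.9, 199.9]
tcp_rot: [-3.14, -0.0, -1.55]
ft_force: [0.5, -0.9, -0.4]
opening: 0.999
{'t': 3.25, 'joints': [-0.168, 0.363, 1.827, 0.0, 0.951, 1.381], 'eef_pos': [521.851, -21.863, 199.862], 'tcp_rot': [-3.14, -0.0, -1.55], 'ft_force': [0.531, -0.863, -0.414], 'moment': [0.004, 0.158, 0.036], 'opening': 0.999}
knob_grip [525.2 -19.3 110.9] 0.66
knob_grip [647.4 150.1  21.2] 0.34
pointer_tip [521.9 -23.7 107. ] 0.75
pointer_tip [547.4  86.2  90.1] 0.39
green_dot [564.6  12.6  93.9] 0.78
green_dot [524.7 -21.2 111.2] 0.29
orange_dot [551.6 -58.3  93.6] 0.5
```

View pics/w1.png

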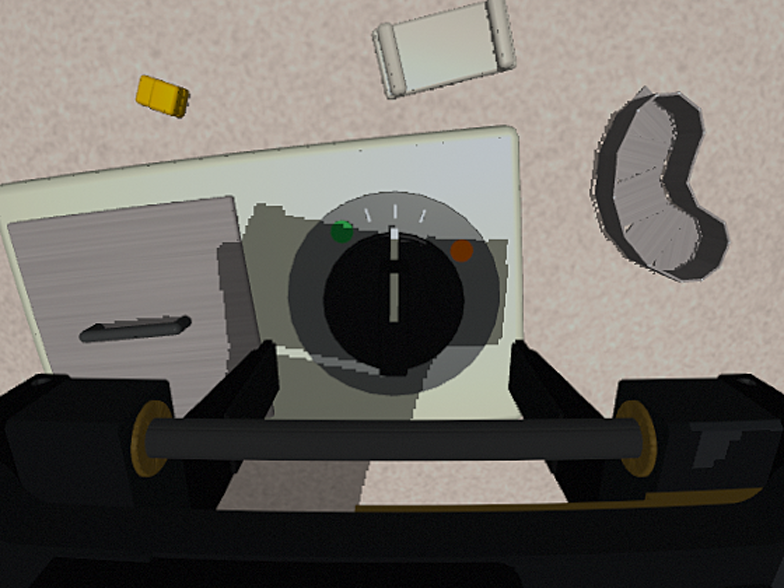

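The wrist picture shows the plate at about (393,293), the green dot at (343,231), the orange dot at (461,250), and the bar's white line vertical at x≈394 with the tab at (394,235). Measuring from these.

Run:
```python
from h import *
s=env.state(); p=vision.read_camera("wrist"); RT=cam(p,s)
save(p,"w2",(190,120,370,280),4.4)
g=lambda q,z: np.array([ray_at_z(np.array(a)/1.4,p,RT,z) for a in q])
P=g([(288,292),(499,293),(393,191),(395,394),(320,220),(467,221),(318,364),(472,362)],93)[:,:2]
f=least_squares(lambda c:np.hypot(*(P-c[:2]).T)-c[2],[520,-25,68]); print(f.x,f.fun.round(1))
P=g([(324,300),(464,300),(394,372)],108)[:,:2]
for nm,q,z in [("line",[(394,322),(394,273)],142),("tab",[(394,259),(394,228)],108),("tick",[(395,217),(395,205)],93),("g",[(343,231)],93),("o",[(461,250)],93)]:
    a=g(q,z); print(nm,a.round(1).tolist())
```

```text
[518.0833023  -19.61409207  67.13106898] [-0.  -0.1  0.3 -0.4  0.1 -0.4  0.   0.5]
line [[520.2, -19.8, 142.0], [546.8, -19.0, 142.0]]
tab [[547.3, -19.1, 108.0], [565.4, -18.6, 108.0]]
tick [[570.1, -19.0, 93.0], [577.2, -18.8, 93.0]]
g [[560.8, 12.4, 93.0]]
o [[551.1, -60.3, 93.0]]
```

View pics/w2.png

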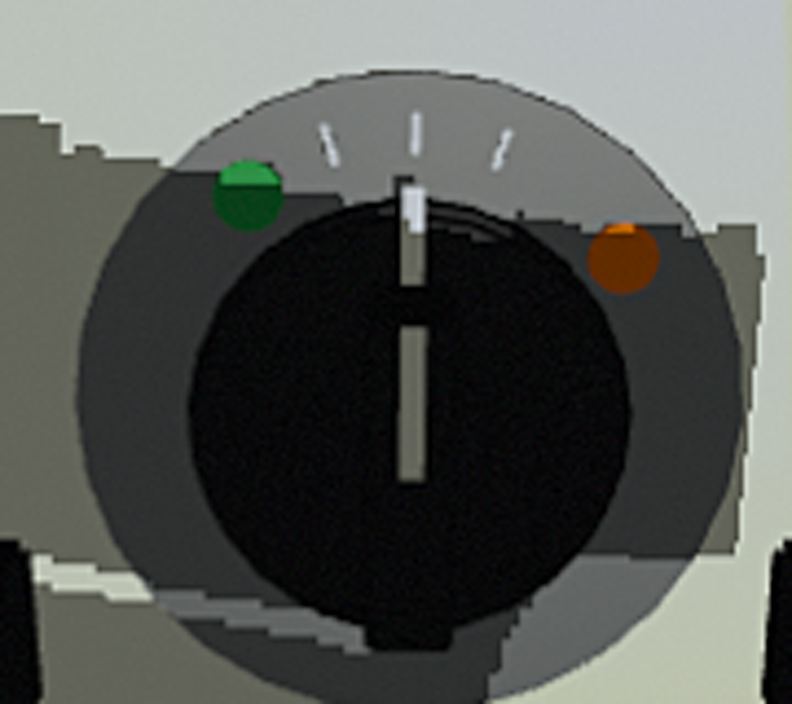

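```bash
python3 -m pendant '[[-2,4,15,0],[-2,4,35,0],[-2,4,55,0],[-2,4,70,0],[-2,4,80,0],[-2,4,84,0],[-2,4,84,0]]'
python3 - <<'E'
from h import *
s=st(); p=vision.read_camera("wrist"); save(p,"w3",None,1.4); p=vision.read_camera("side"); save(p,"si3",(130,110,350,310),3.5)
E
```

```text
t: 4.47
eef_pos: [517.4, -18.5, 116.1]
tcp_rot: [-3.141, 0.0, -1.543]
ft_force: [-0.5, -0.3, 0.1]
opening: 0.999
{'t': 4.475, 'joints': [-0.163, 0.471, 1.926, 0.0, 0.743, 1.379], 'eef_pos': [517.373, -18.454, 116.114], 'tcp_rot': [-3.141, 0.0, -1.543], 'ft_force': [-0.456, -0.318, 0.078], 'moment': [-0.041, 0.203, 0.045], 'opening': 0.999}
```

View pics/w3.png

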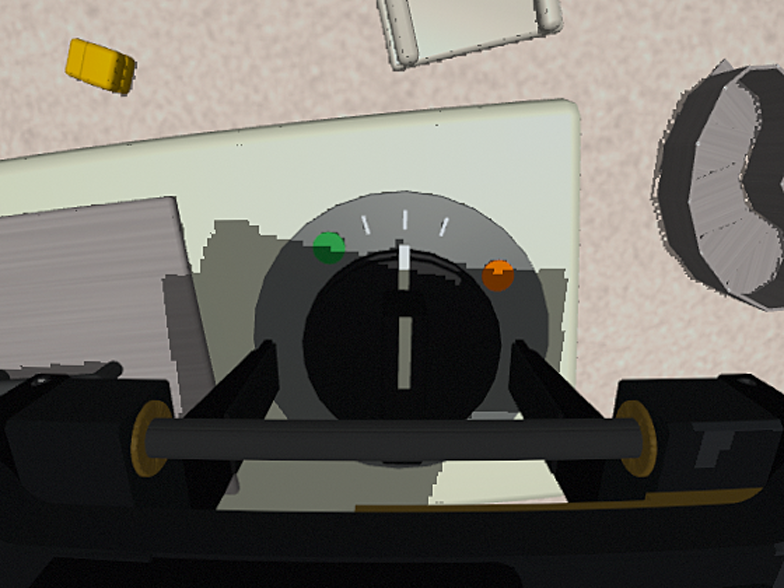

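View pics/si3.png

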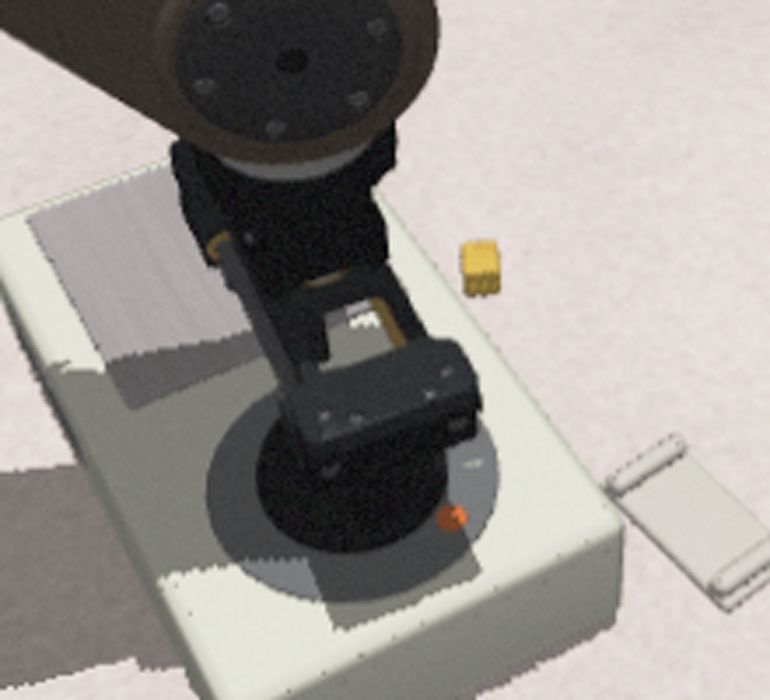

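In the wrist view the bar's line is now at x≈404, while the midpoint of the fingers is ≈393, so there may be a small sideways offset. I'll re-measure at this height.

Run:
```python
from h import *
s=env.state(); p=vision.read_camera("wrist"); RT=cam(p,s)
g=lambda q,z: np.array([ray_at_z(np.array(a)/1.4,p,RT,z) for a in q])
P=g([(254,338),(549,342),(403,191),(290,246),(515,245)],93)[:,:2]
f=least_squares(lambda c:np.hypot(*(P-c[:2]).T)-68,[520,-25]); print(f.x,f.fun.round(1))
for nm,q,z in [("line",[(404.5,389),(404.5,317)],142),("tab",[(404.5,289),(404.5,244)],108),("tick",[(405,229),(405,210)],93),("g",[(329,247)],93)]:
    a=g(q,z); print(nm,a.round(1).tolist())
y=s['tcp_rot'][2]
for c in [f.x,(518,-19.7)]:
    d=np.array(c)-s['eef_pos'][:2]; print(d@[np.cos(y),np.sin(y)], d@[np.sin(y),-np.cos(y)])
```

```text
[516.99395459 -21.52754928] [-0.2 -0.4  1.3 -1.1 -0.7]
line [[520.8, -21.4, 142.0], [547.5, -20.5, 142.0]]
tab [[548.1, -21.2, 108.0], [566.5, -20.6, 108.0]]
tick [[570.4, -21.0, 93.0], [578.4, -20.8, 93.0]]
g [[561.8, 11.3, 93.0]]
3.042848935023846 0.5863937509173687
1.243797529851589 -0.4697680734568718
```

```bash
python3 -m pendant '[[2.5,-0.5,1.5,0],[2.5,-0.5,1.5,0]]' && python3 -m pendant '[[0,0,0,0],[0,0,0,0],[0,0,0,0],[0,0,0,0],[0,0,0,0],[0,0,0,0]]' 1; python3 -c "
from h import *
st()"
```

```text
t: 4.88
eef_pos: [518.1, -21.2, 115.1]
tcp_rot: [-3.14, -0.0, -1.543]
ft_force: [0.1, -0.3, 0.5]
opening: 1.0
t: 5.62
eef_pos: [518.1, -21.1, 115.1]
tcp_rot: [-3.14, -0.0, -1.543]
ft_force: [1.0, -0.9, -1.0]
opening: 0.425
{'t': 5.625, 'joints': [-0.168, 0.474, 1.925, 0.0, 0.741, 1.375], 'eef_pos': [518.133, -21.146, 115.056], 'tcp_rot': [-3.14, -0.0, -1.543], 'ft_force': [1.03, -0.861, -0.981], 'moment': [-0.084, 0.194, -0.064], 'opening': 0.425}
```

```bash
python3 -m pendant '[[0,0,0,0],[0,0,0,0],[0,0,0,0],[0,0,0,0],[0,0,0,0],[0,0,0,0]]' 1; python3 -c "
from h import *
st()"
```

```text
t: 6.38
eef_pos: [518.3, -21.7, 115.1]
tcp_rot: [-3.139, -0.001, -1.543]
ft_force: [0.5, -5.1, 0.0]
opening: 0.171
{'t': 6.375, 'joints': [-0.169, 0.474, 1.925, -0.001, 0.74, 1.375], 'eef_pos': [518.259, -21.68, 115.131], 'tcp_rot': [-3.139, -0.001, -1.543], 'ft_force': [0.51, -5.097, 0.004], 'moment': [-1.103, 0.251, -0.009], 'opening': 0.171}
```

```bash
python3 -m pendant '[[0.8,0,0,0],[0.8,0,0,0],[0.8,0,0,0]]'; python3 -c "
from h import *
st()"
```

```text
t: 6.75
eef_pos: [518.2, -22.0, 115.1]
tcp_rot: [-3.14, -0.0, -1.543]
ft_force: [0.8, 5.8, 1.5]
opening: 0.165
{'t': 6.75, 'joints': [-0.17, 0.474, 1.925, 0.0, 0.741, 1.373], 'eef_pos': [518.191, -22.009, 115.133], 'tcp_rot': [-3.14, -0.0, -1.543], 'ft_force': [0.819, 5.766, 1.517], 'moment': [1.159, 0.142, -0.041], 'opening': 0.165}
```

```bash
python3 -m pendant '[[0,0,-2,0],[0,0,-4,0],[0,0,-6,0],[0,0,-8,0],[0,0,-10,0],[0,0,-12,0],[0,0,-12.5,0],[0,0,-12.5,0]]'
python3 - <<'E'
from h import *
s=st(); p=vision.read_camera("wrist"); save(p,"w4",None,1.4)
E
```

```text
t: 7.75
eef_pos: [518.2, -22.0, 127.8]
tcp_rot: [-3.139, -0.0, -1.543]
ft_force: [0.8, 4.0, -0.2]
opening: 0.166
{'t': 7.75, 'joints': [-0.17, 0.455, 1.914, 0.0, 0.771, 1.373], 'eef_pos': [518.191, -21.951, 127.78], 'tcp_rot': [-3.139, -0.0, -1.543], 'ft_force': [0.848, 3.988, -0.184], 'moment': [0.808, 0.015, -0.006], 'opening': 0.166}
```

View pics/w4.png

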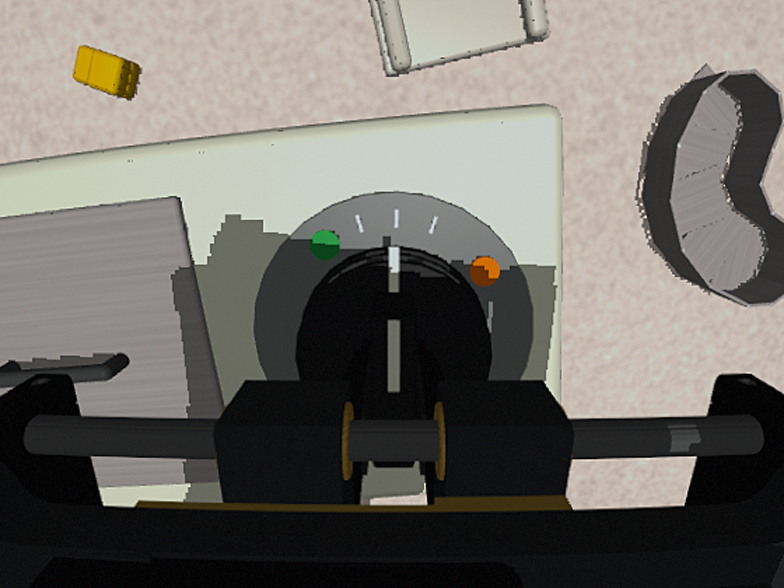

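The knob rose with the gripper: TCP went up 12.6 mm and the bar hasn't moved in the wrist view. Now turning anticlockwise, which is negative about tool z.

```bash
python3 -m pendant '[[0,0,0,-3],[0,0,0,-6],[0,0,0,-9],[0,0,0,-12],[0,0,0,-12]]'; python3 -c "
from h import *
st()"
```

```text
t: 8.43
eef_pos: [518.2, -22.0, 127.8]
tcp_rot: [-3.14, -0.001, -1.334]
ft_force: [0.7, 3.3, -1.8]
opening: 0.166
{'t': 8.425, 'joints': [-0.17, 0.455, 1.914, 0.0, 0.771, 1.164], 'eef_pos': [518.172, -21.961, 127.791], 'tcp_rot': [-3.14, -0.001, -1.334], 'ft_force': [0.748, 3.255, -1.797], 'moment': [0.801, -0.034, 0.079], 'opening': 0.166}
```

```bash
python3 -m pendant '[[-0.2,0,0,-4],[-0.2,0,0,-8],[-0.2,0,0,-12],[-0.2,0,0,-16],[-0.2,0,0,-20],[-0.2,0,0,-23],[-0.2,0,0,-23]]'
python3 - <<'E'
from h import *
s=st(); p=vision.read_camera("wrist"); save(p,"w5",None,1.4); p=vision.read_camera("side"); save(p,"si5",(130,110,350,310),3.5)
E
```

```text
t: 9.3
eef_pos: [518.2, -22.0, 127.8]
tcp_rot: [-3.14, -0.002, -0.934]
ft_force: [1.3, 1.7, -2.6]
opening: 0.164
{'t': 9.3, 'joints': [-0.17, 0.455, 1.914, -0.0, 0.771, 0.764], 'eef_pos': [518.153, -21.982, 127.788], 'tcp_rot': [-3.14, -0.002, -0.934], 'ft_force': [1.347, 1.726, -2.649], 'moment': [0.324, -0.079, 0.001], 'opening': 0.164}
```

View pics/w5.png

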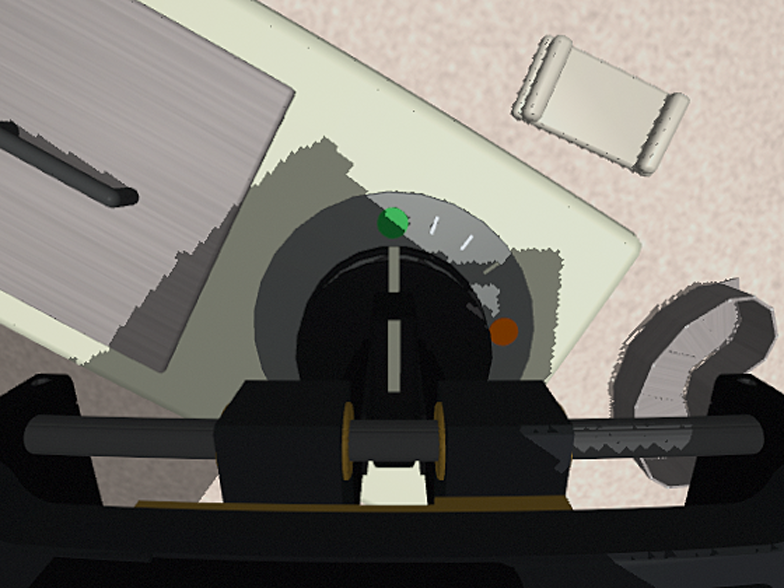

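The pointer tab lines up with the green dot at (393,222), so step 2 is met. I'll turn on to about 0.8 rad, still before any slot, then lower gently.

```bash
python3 -m pendant '[[0,0,0,-4],[0,0,0,-8],[0,0,0,-11],[0,0,0,-11]]'; python3 -m pendant '[[0,0,1,0],[0,0,2,0],[0,0,3,0],[0,0,3,0]]';python3 -m pendant '[[0,0,0.7,0],[0,0,0.7,0]]';python3 -m pendant '[[0,0,0.5,0],[0,0,0.5,0]]'; python3 -c "
from h import *
st()"
```

```text
t: 9.9
eef_pos: [518.2, -22.0, 127.8]
tcp_rot: [-3.14, -0.002, -0.744]
ft_force: [1.6, 2.8, -2.7]
opening: 0.165
t: 10.4
eef_pos: [518.2, -22.0, 124.7]
tcp_rot: [-3.14, -0.002, -0.744]
ft_force: [0.3, 2.6, 0.1]
opening: 0.165
t: 10.65
eef_pos: [518.2, -22.0, 124.0]
tcp_rot: [-3.14, -0.002, -0.744]
ft_force: [-0.5, 2.6, 1.0]
opening: 0.168
t: 10.9
eef_pos: [518.2, -22.0, 123.6]
tcp_rot: [-3.14, -0.002, -0.744]
ft_force: [-0.7, 1.9, 4.8]
opening: 0.168
{'t': 10.9, 'joints': [-0.17, 0.461, 1.918, -0.0, 0.761, 0.575], 'eef_pos': [518.195, -22.03, 123.616], 'tcp_rot': [-3.14, -0.002, -0.744], 'ft_force': [-0.655, 1.9, 4.775], 'moment': [0.489, 0.245, -0.01], 'opening': 0.168}
```

```bash
python3 -m pendant '[[0,0,0.6,0],[0,0,0.6,0],[0,0,0.6,0]]';python3 -m pendant '[[0,0,0.5,0],[0,0,0.5,0],[0,0,0.5,0]]'; python3 -c "
from h import *
st()"
```

```text
t: 11.28
eef_pos: [518.2, -22.0, 123.2]
tcp_rot: [-3.14, -0.002, -0.744]
ft_force: [-1.5, 2.4, 5.7]
opening: 0.167
t: 11.65
eef_pos: [518.2, -22.0, 122.9]
tcp_rot: [-3.14, -0.002, -0.744]
ft_force: [-2.1, 1.3, 6.2]
opening: 0.168
{'t': 11.65, 'joints': [-0.17, 0.462, 1.919, -0.0, 0.758, 0.575], 'eef_pos': [518.19, -22.022, 122.878], 'tcp_rot': [-3.14, -0.002, -0.744], 'ft_force': [-2.126, 1.293, 6.22], 'moment': [0.51, 0.432, -0.007], 'opening': 0.168}
```

Contact was felt at 124 mm, as predicted, and the pressure is now about 6 N. Turning slowly.

```bash
python3 -m pendant '[[0,0,0.2,-1.5],[0,0,0.2,-3],[0,0,0.2,-4.5],[0,0,0.2,-4.5]]'; python3 -c "
from h import *
st()"
```

```text
t: 12.15
eef_pos: [518.2, -22.0, 122.9]
tcp_rot: [-3.14, -0.003, -0.666]
ft_force: [-0.5, 1.4, 4.9]
opening: 0.166
{'t': 12.15, 'joints': [-0.17, 0.462, 1.919, -0.0, 0.758, 0.496], 'eef_pos': [518.215, -22.039, 122.878], 'tcp_rot': [-3.14, -0.003, -0.666], 'ft_force': [-0.523, 1.415, 4.855], 'moment': [0.527, 0.369, -0.067], 'opening': 0.166}
```

```bash
python3 -m pendant '[[0,0,0.5,0],[0,0,0.5,0]]'; python3 -m pendant '[[0,0,0.3,-1],[0,0,0.3,-1.5],[0,0,0.3,-1.5]]';python3 -c "
from h import *
st()"; python3 -m pendant '[[0,0,0.3,-1],[0,0,0.3,-1.5],[0,0,0.3,-1.5]]';  python3 -c "
from h import *
st()"
```

```text
t: 12.4
eef_pos: [518.2, -22.1, 122.6]
tcp_rot: [-3.14, -0.003, -0.666]
ft_force: [-1.6, 1.6, 6.5]
opening: 0.166
t: 12.78
eef_pos: [518.2, -22.1, 122.6]
tcp_rot: [-3.14, -0.003, -0.64]
ft_force: [-2.7, 2.9, 6.9]
opening: 0.169
{'t': 12.775, 'joints': [-0.17, 0.462, 1.919, 0.0, 0.757, 0.47], 'eef_pos': [518.219, -22.07, 122.647], 'tcp_rot': [-3.14, -0.003, -0.64], 'ft_force': [-2.707, 2.945, 6.929], 'moment': [0.526, 0.479, -0.113], 'opening': 0.169}
t: 13.15
eef_pos: [518.2, -22.0, 122.6]
tcp_rot: [-3.14, -0.003, -0.614]
ft_force: [-2.0, 1.8, 7.3]
opening: 0.167
{'t': 13.15, 'joints': [-0.17, 0.462, 1.919, 0.0, 0.757, 0.443], 'eef_pos': [518.199, -22.048, 122.612], 'tcp_rot': [-3.14, -0.003, -0.614], 'ft_force': [-2.002, 1.777, 7.345], 'moment': [0.527, 0.466, -0.109], 'opening': 0.167}
```

```bash
cat > q.py <<'E'
from h import *
s=env.state(); print("t %.2f ang %.3f z %.2f fz %.1f mz %.3f F %s"%(s['t'],s['tcp_rot'][2]+1.543,s['eef_pos'][2],s['ft_force'][2],s['moment'][2],np.round(s['ft_force'][:2],1)))
E
python3 -m pendant '[[0,0,0.3,-1],[0,0,0.3,-1.5],[0,0,0.3,-1.5]]' >/dev/null; python3 q.py
```

```text
t 13.53 ang 0.956 z 122.23 fz 2.2 mz 0.008 F [-0.   2.3]
```

```bash
python3 -m pendant '[[0,0,0.3,-1],[0,0,0.3,-1.5],[0,0,0.3,-1.5]]' >/dev/null; python3 q.py
```

```text
t 13.90 ang 0.982 z 121.79 fz -0.1 mz 0.022 F [1.1 2.8]
```

```bash
python3 -m pendant '[[0,0,0.3,-1],[0,0,0.3,-1.5],[0,0,0.3,-1.5]]' >/dev/null; python3 q.py
```

```text
t 14.28 ang 1.008 z 121.46 fz 0.7 mz 0.039 F [-0.7  2.7]
```

The upward force fell from 7 N to about 0 at ≈0.95 rad and z is dropping freely, which looks like the catch. I'll stop turning and push down in small steps to confirm.

```bash
python3 -m pendant '[[0,0,0.5,0],[0,0,0.8,0],[0,0,0.8,0]]' >/dev/null; python3 q.py
```

```text
t 14.65 ang 1.008 z 120.64 fz 0.8 mz 0.027 F [-0.1  2.8]
```

```bash
python3 -m pendant '[[0,0,0.5,0],[0,0,1,0],[0,0,1,0]]' >/dev/null; python3 q.py; python3 -m pendant '[[0,0,0.7,0],[0,0,1.4,0],[0,0,1.5,0]]' >/dev/null; python3 q.py
```

```text
t 15.03 ang 1.008 z 119.56 fz 1.1 mz -0.005 F [0.7 1.6]
t 15.40 ang 1.008 z 118.04 fz 1.8 mz 0.016 F [0.1 2.2]
```

```bash
python3 -m pendant '[[0,0,1,0],[0,0,1.6,0],[0,0,2,0],[0,0,2,0]]' >/dev/null; python3 q.py; python3 -m pendant '[[0,0,0.5,0],[0,0,1,0],[0,0,1,0]]' >/dev/null; python3 q.py
```

```text
t 15.90 ang 1.008 z 115.96 fz 0.0 mz 0.008 F [0.2 3. ]
t 16.27 ang 1.008 z 115.09 fz 5.4 mz 0.013 F [-0.3  1.2]
```

```bash
python3 -m pendant '[[0,0,0.5,0],[0,0,0.8,0],[0,0,0.8,0]]' >/dev/null; python3 q.py; python3 -m pendant '[[0,0,0.5,0],[0,0,0.5,0],[0,0,0.5,0]]' >/dev/null; python3 q.py;python3 - <<'E'
from h import *
p=vision.read_camera("wrist"); save(p,"w6",None,1.4)
E
```

```text
t 16.65 ang 1.008 z 115.01 fz 12.4 mz 0.013 F [-3.   2.7]
t 17.02 ang 1.008 z 115.00 fz 9.3 mz -0.045 F [-2.9  1.9]
```

View pics/w6.png

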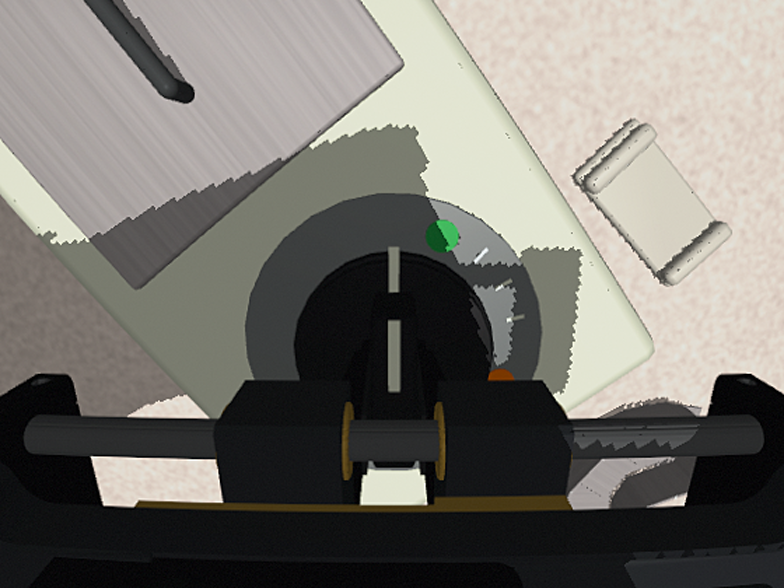

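There's a hard stop at z=115.0, the same height as when the knob was in at the start. The pointer sits past the green dot at (443,236). Relaxing, releasing and lifting.

```bash
python3 -m pendant '[[0,0,0,0],[0,0,0,0],[0,0,0,0],[0,0,0,0],[0,0,0,0],[0,0,0,0],[0,0,0,0],[0,0,0,0]]' 0;  python3 -m pendant '[[0,0,0,0],[0,0,0,0],[0,0,0,0],[0,0,0,0]]' 0; python3 -m pendant '[[0,0,-10,0],[0,0,-30,0],[0,0,-60,0],[0,0,-85,0],[0,0,-85,0]]' 0
python3 - <<'E'
from h import *
s=st(); p=vision.read_camera("wrist"); save(p,"w7",None,1.4);RT=cam(p,s)
for q in ["green_dot"]:
    for r in vision.find_in(p,q)[:2]: print(q,(RT[0].T@(np.array(r["at"])-RT[1])).round(1),round(r["confidence"],2))
p=vision.read_camera("scene"); save(p,"sc7",(150,100,450,325),2.6)
E
```

```text
t: 18.08
eef_pos: [518.3, -22.0, 115.0]
tcp_rot: [-3.14, -0.004, -0.535]
ft_force: [-0.0, 0.7, 0.6]
opening: 0.949
t: 18.58
eef_pos: [518.2, -22.0, 115.0]
tcp_rot: [-3.14, -0.004, -0.535]
ft_force: [-0.4, -0.3, 0.4]
opening: 0.999
t: 19.2
eef_pos: [518.6, -22.1, 202.0]
tcp_rot: [-3.139, -0.007, -0.535]
ft_force: [0.6, 0.7, -0.4]
opening: 1.0
{'t': 19.2, 'joints': [-0.17, 0.353, 1.837, 0.0, 0.944, 0.365], 'eef_pos': [518.558, -22.059, 202.024], 'tcp_rot': [-3.139, -0.007, -0.535], 'ft_force': [0.604, 0.692, -0.41], 'moment': [-0.054, 0.106, 0.04], 'opening': 1.0}
green_dot [565.6   9.   94.2] 0.61
green_dot [525.5 -17.8 109.7] 0.34
```

View pics/w7.png

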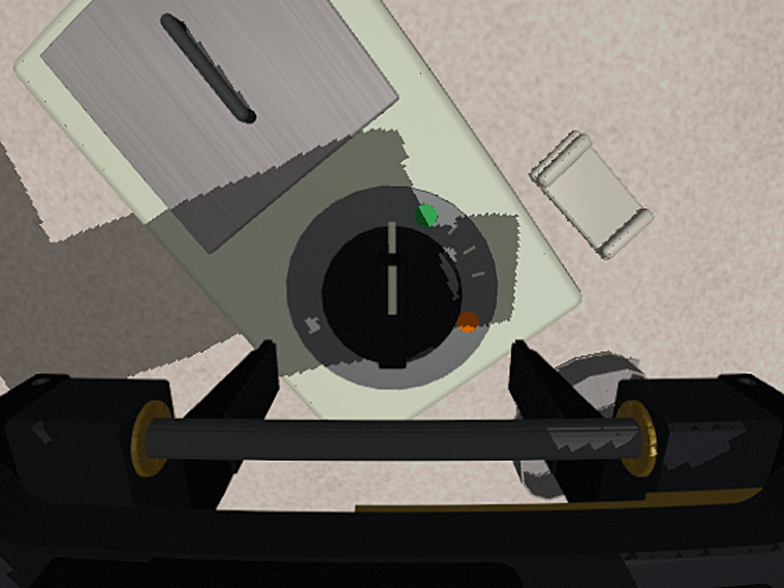

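View pics/sc7.png

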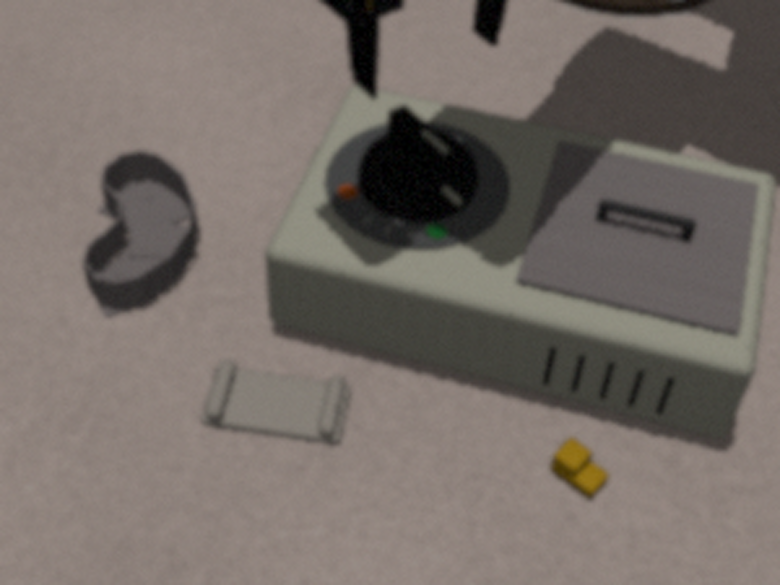

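```bash
python3 -c "
from h import *
print(job.job_done())"
```

```text
the job is handed in; nothing more can be done
None
```

The dial is set at the catch past the green dot, with the knob pushed fully in and released. I handed the job in at about 19 s of the 51 s allowed; no verdict was reported.

**What I did:**
- **Unlock:** I gripped the bar and pulled the knob out about 12.6 mm.
- **Turn:** I turned it anticlockwise to the green dot, about 0.61 rad from rest. The wrist picture showed the pointer lined up with it.
- **Find the catch:** I went on under 5–7 N of downward pressure. At about 0.95 rad the upward push dropped from 7 N to almost nothing.
- **Lock:** I turned about 0.05 rad more before I was sure it had caught. The turning moment then read only 0.04 N m, far below the 0.5 N m limit. I pushed the knob in to a hard stop, opened the fingers and lifted clear.

**Last checks:**
- **Height:** the hard stop was at a tool height of 115.0 mm, against 115.1 mm when I first gripped the knob.
- **Position:** the knob is about 1.01 rad from rest. I estimate the pointer tip is 21 mm from the dot, and the limit is 32 mm.
- **Pressure:** while pressing, the catch plate went down by an estimated 1.5 mm, and the limit is 4 mm.
- **Bystanders:** the dish, spatula rest and bite block look untouched in the final pictures. I did not re-measure their positions.

**One disagreement:** the scene, side and wrist cameras placed the dial axis up to about 7 mm apart. I went by the wrist camera and then centred on the bar by feel.

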